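# Tip the milk carton down on the cutting board and hold it for cutting

### The arm

A 6-joint arm with a two-finger parallel gripper is mounted at the origin on the work surface. World frame = base frame: x ahead of the robot, y to its left, z up, the work surface at z = 0. Lengths are in mm, angles in rad, forces in N, time in s.
With the tool pointing down it reaches from about 300 to 1000 mm from the base axis. Payload 5.1 kg.
Tool frame: the origin (TCP) lies at the very end of the fingers, on their centre line; the grasp point (between the pads) lies 19 mm behind it; z points along the fingers, y is the line along which they close (so a half turn about z gives the same grasp; the last joint's range is limited). The gripper opens to 95 mm and grips with 3 to 60 N. Pads are 20 mm wide; open, the fingers measure 119 mm over their backs; the gripper's body (75 mm by 180 mm) begins 59 mm behind the grasp point.
Start: joints at [-1.282, 0.124, 1.65, -0, 1.367, -0.083], TCP at [236.108, -605.589, 214.656] pointing down, gripper open.
Joint ranges: [-2.61, 2.61], [-1.02, 2.33], [0.03, 2.71], [-1.35, 4.49], [0.32, 2.68], [-2.91, 2.91]. Speed limits (rad/s): [2.57, 2.57, 3.14, 3.14, 3.14, 3.14].

### API

Orientations are given as a rotation vector (axis times angle).
In Python, from bench import * gives the robot as it stands.
- The arm moves only by the tool apply_moves, never from a script. Its argument "series" is a list of rows, each a list of 7 numbers: the shift along the tool's x, y, z in mm, then the turn, a rotation vector about the tool's x, y, z in degrees, then the finger opening in mm, from 0 to 95.1. A call has 1 to 12 rows; each row is the pose to reach, as a shift and turn from the pose commanded when the call began, along the tool's axes at that moment; what a row does not reach only later rows make up. A row lasts 1/12 s, in which the tool goes at most 41.7 mm and 7.16 degrees, less where a joint would pass 70% of its speed; a pose out of reach is approached as far as the arm can. A call with a gripper value outside its range is refused whole. The fingers move at their own pace and stop on an object; "newtons" is the grip in N (left out, the last holds). Time passes only in rows, so rows that repeat a pose let the fingers close. It gives the time, the measured TCP pose, the force, the opening and the grip force at its end, in the units of the state.
- get_obs(): the state, without advancing time (a new reading comes with each control period).
- snapshot(name): name is "side" or "top"; returns a dict with "frame" (384x512x3 uint8, red, green, blue), "range_z" (384x512 float32, mm along the optical axis (not along the pixel's ray), 0 where there is no reading), "K" (3x3 intrinsics, pixels), "world_from_camera" (4x4, takes a point from camera to world coordinates). Camera axes: x right, y down, z forward; pixel columns grow to the right and rows downward; lengths in mm; the calibration is good to about 2 mm. A picture is of the moment at which its call begins.
- job_done(): hands the job in; it is judged then, once.
The state is a dict: "clock": time; "joints": joint angles; "dq": joint speeds; "effort": joint torques, N m; "tcp_pos": TCP position; "tcp_rot": TCP orientation; "ft_force": force on the tool from outside, world axes, zero at the start; "ft_torque": the same for the moment, N m; "finger_gap": finger opening in mm; "grip_force": force on a finger pad.
Only numpy, scipy, OpenCV 4.12 (cv2) and the standard library are available. Lean on these libraries where they do the work, as an engineer would, in place of code of your own. Each camera call takes 0.05 s, during which the arm holds its last target. There are 200 camera calls.

### The job

Tip the empty blue-and-white milk carton over with the fingertips so that it lies on its side on the cutting board, all of it inside the juice groove, and then press lightly down on it from above with the fingertips to hold it steady for someone to cut it open: finish while still holding it down like this. Do not pick the carton up, and leave everything else on the counter where it stands.

Things in the scene. Friction and masses are not known exactly. Their poses are not given: they have to be found in the camera images.
- carton: the milk carton: one litre, white with blue bands, stiff, about 40 g, standing on the board 100 to 150 mm from its centre towards its -x end, sides within 10 degrees of the board's. 70 x 70 mm, flat sides up to 192 mm, then a 45 degree gable with a 3 mm fin along its y: 236 mm tall. Origin at the centre of its underside, z up. Pushed high it tips over its edge and falls by itself past 20 degrees
- carton_foot (a point): centre of the carton's underside
- carton_middle (a point): point on the carton's axis 100 mm above its underside, about its centre of mass; 35 mm above the board when it lies on its side (the carton's upper side is then 70 mm above the board)
- carton_fin (a point): middle of the top edge of the carton's fin, on its axis 236 mm above its underside
- board: wooden cutting board, fixed, 440 mm (its x) by 290 mm (its y), 20 mm thick. A darker juice groove, 10 mm wide and 4 mm deep, runs round it 15 mm in from the edges and encloses a flat field of 390 x 240 mm. Origin at the centre of its underside, z up. Its +x points away from the robot, turned up to about 45 degrees to either side
- juice: a full one-litre juice carton, orange with green bands, 70 x 70 x 236 mm tall, same shape as the milk carton, standing on the counter at the left; origin at the centre of its underside
- soy: brown glass sauce bottle with a red cap, 64 mm diameter, 190 mm tall, standing on the counter at the left; origin at the centre of its underside
- twine: spool of tan twine, 68 mm diameter, 80 mm tall, standing on the counter at the left; origin at the centre of its underside
- soap: green soap bottle with a white cap, 60 mm diameter, 180 mm tall, standing on the counter at the right; origin at the centre of its underside
- tea: red tea tin, 74 mm diameter, 120 mm tall, standing on the counter at the right; origin at the centre of its underside
- jam: jam jar with a brass-coloured lid, 68 mm diameter, 95 mm tall, standing on the counter at the right; origin at the centre of its underside
- mug: blue mug, 80 mm diameter, 90 mm tall, standing on the counter just beside one long side (the -y side) of the cutting board; origin at the centre of its underside
- scissors: kitchen scissors with red handles, about 210 mm long and 12 mm high, lying on the counter just beside the other long side (the +y side) of the cutting board; origin on the counter under the pivot

How it is judged:
By the outcome, as a careful person would: the job done as asked, in the order asked, and still so for the second after the job is handed in, while the arm keeps its last pose, push and grip.
It also fails if it takes over 40 s, if anything falls off the work surface, if the arm or the gripper's body presses on something with over 40 N, if the wrist force passes 120 N, or if a joint passes its speed limit or range.

## Working session

There is one attempt and no reset: what is moved stays moved. The work goes in short steps, Python scripts to look and compute and a tool call to move; the robot and the scene stay as the last step left them, time stands still between calls to the robot, and variables do not carry over. Pictures are saved under pics/ and viewed, at most 10 in all, crops included, and the job is handed in when it is done.

Besides the shell and the picture viewer there is one more tool, called as a command line: name --pt "numbers of a row" for each row, then --argument value for the rest. apply_moves: Moves the arm, as the interface text tells. Its arguments: {"type":"object","properties":{"series":{"type":"array"},"newtons":{"type":"number"}},"required":["series"]}

```bash
mkdir -p pics; ls
python3 - <<'E'
from bench import *
import cv2,numpy as np
o=get_obs();print(o)
for n in("top","side"):
    s=snapshot(n);cv2.imwrite(f"pics/{n}1.png",cv2.resize(s["frame"][:,:,::-1],(800,600)))
    np.savez(f"{n}1.npz",**s);print(n,s["K"].round(1).tolist(),s["world_from_camera"].round(3).tolist())
E
```

```text
pics
{'clock': 0.0, 'joints': array([-1.28160358e+00,  1.24513738e-01,  1.65163140e+00, -2.35927809e-06,
        1.36750942e+00, -8.25860830e-02]), 'dq': array([-0.00114367,  0.00117052, -0.00095763,  0.0013382 ,  0.00200323,
       -0.00096503]), 'effort': array([-2.81997956e-03, -4.17602062e+01, -3.59940934e+01,  7.71658821e-02,
        4.91612451e-02, -1.56420829e-04]), 'tcp_pos': array([ 235.92837301, -604.99625874,  213.40664722]), 'tcp_rot': array([-3.08545459e+00, -5.80253083e-01,  3.37377624e-04]), 'ft_force': array([ 0.48918097, -0.26108995,  0.7305045 ]), 'ft_torque': array([-0.01286362,  0.02815835, -0.05897729]), 'grip_force': 0.0, 'finger_gap': 95.2759953717584}
top [[472.2, 0.0, 254.1], [0.0, 472.2, 181.7], [0.0, 0.0, 1.0]] [[-0.022, -0.99, 0.14, 356.624], [-1.0, 0.022, 0.003, -6.279], [-0.006, -0.14, -0.99, 1554.841], [0.0, 0.0, 0.0, 1.0]]
side [[482.0, 0.0, 250.2], [0.0, 482.0, 183.3], [0.0, 0.0, 1.0]] [[-0.739, 0.401, -0.542, 1409.623], [0.674, 0.431, -0.6, 921.049], [-0.007, -0.809, -0.588, 1088.296], [0.0, 0.0, 0.0, 1.0]]
```

View pics/top1.png

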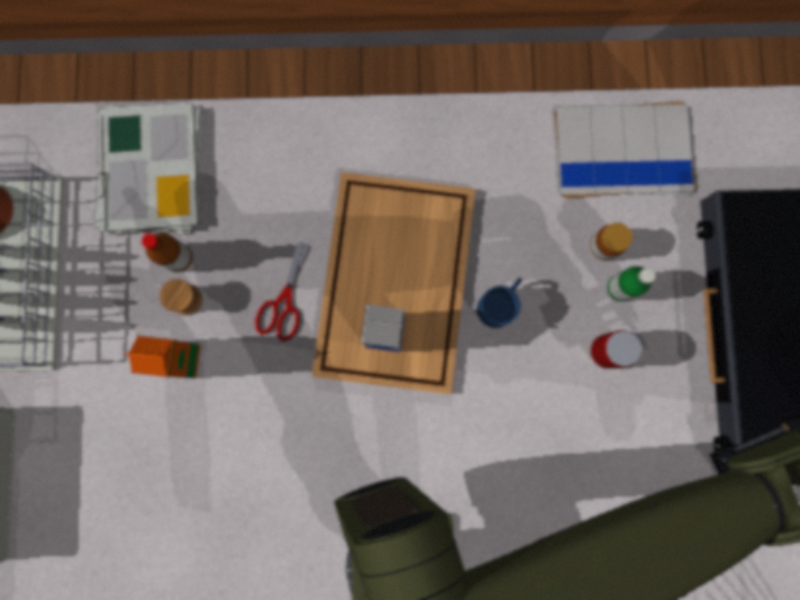

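View pics/side1.png

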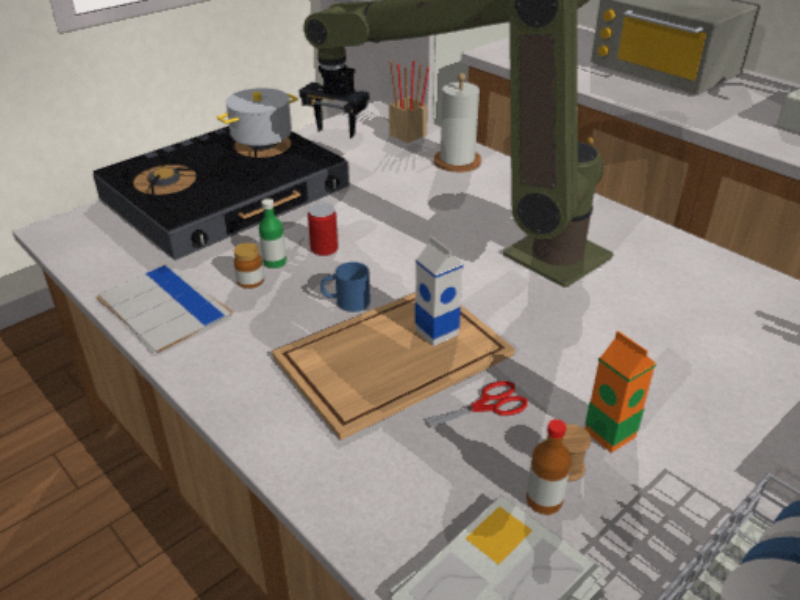

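The top view shows the board at (315–476, 172–392) and the carton at about (383, 327) near its robot end. The mug is at (498, 305) and the scissors at (285, 300). The side view shows the carton upright at (438, 295). Next I'll fit the poses.

```bash
cat > h.py <<'E'
import numpy as np,cv2
def cloud(s):
    z=s["range_z"];v,u=np.mgrid[:z.shape[0],:z.shape[1]];K=s["K"]
    p=np.stack([(u-K[0,2])/K[0,0]*z,(v-K[1,2])/K[1,1]*z,z],-1)
    T=s["world_from_camera"];P=p@T[:3,:3].T+T[:3,3];P[z==0]=np.nan;return P
def pix(s,u,v,h):
    K=s["K"];T=s["world_from_camera"];d=T[:3,:3]@np.array([(u-K[0,2])/K[0,0],(v-K[1,2])/K[1,1],1])
    return T[:3,3]+d*(h-T[2,3])/d[2]
E
python3 - <<'E'
from h import *
s=np.load("top1.npz");q=np.load("side1.npz")
C=np.array([pix(s,u*.64,v*.64,20)[:2] for u,v in[(343,172),(476,190),(452,392),(315,376)]]);print(C.round())
c=C.mean(0);a=(C[0]+C[1]-C[2]-C[3]);yaw=np.arctan2(a[1],a[0]);print("board",c,np.degrees(yaw),np.linalg.norm(a)/2)
R=np.array([[np.cos(yaw),np.sin(yaw)],[-np.sin(yaw),np.cos(yaw)]])
for n,d in(("top",s),("side",q)):
    P=cloud(d).reshape(-1,3);L=(P[:,:2]-c)@R.T
    m=(P[:,2]>45)&(P[:,2]<275)&(abs(L[:,0]+125)<90)&(abs(L[:,1])<80)
    print(n,m.sum(),np.nanpercentile(P[m],[0,2,50,98,100],axis=0).round().tolist())
    f=m&(P[:,2]<205) if n=="side" else m
    r=cv2.minAreaRect(L[f].astype(np.float32));print("rect in board frame",r)
    print(np.percentile(L[f],[2,98],axis=0))
    if n=="side":
        B=L[f];np.save("B.npy",B)
        # fit 70mm square: robust distance to its outline
        from scipy.optimize import least_squares
        def res(x):
            k=np.array([[np.cos(x[2]),np.sin(x[2])],[-np.sin(x[2]),np.cos(x[2])]]);w=abs((B-x[:2])@k.T);return w.max(1)-35
        for x0 in((-125,0,.1),(-125,0,-.1)):
            o=least_squares(res,x0,loss="soft_l1",f_scale=2);print(o.x,np.degrees(o.x[2]),o.cost, c+o.x[:2]@R)
    img=d["frame"][:,:,::-1]
    cr=img[190:230,220:270] if n=="top" else img[140:230,250:310]
    cv2.imwrite(f"pics/c_{n}.png",cv2.resize(cr,None,fx=6,fy=6,interpolation=2))
b=cv2.resize(s["frame"][100:260,190:320,::-1],None,fx=3.7,fy=3.7,interpolation=2);cv2.imwrite("pics/c_board.png",b);print(b.shape)
E
```

```text
[[ 818.  109.]
 [ 772. -175.]
 [ 346. -110.]
 [ 385.  172.]]
board [580.2029819   -1.08457791] -8.452333902590006 434.4404085037639
top 686 [[431.0, -15.0, 46.0], [433.0, -10.0, 84.0], [464.0, 24.0, 226.0], [505.0, 59.0, 256.0], [509.0, 64.0, 261.0]]
rect in board frame ((-112.25494384765625, 9.155679702758789), (70.7410888671875, 70.79901123046875), 89.78227233886719)
[[-147.3510134   -25.5575213 ]
 [ -78.52773911   43.06797726]]
side 1538 [[434.0, -14.0, 45.0], [443.0, -8.0, 50.0], [492.0, 55.0, 157.0], [510.0, 68.0, 252.0], [514.0, 72.0, 258.0]]
rect in board frame ((-97.48678588867188, 30.364320755004883), (60.39223861694336, 98.9075927734375), 47.29273986816406)
[[-146.48889306  -19.259014  ]
 [ -75.82537239   51.06644212]]
[-1.14054002e+02  1.20781665e+01 -2.37145079e-03] -0.13587412143447933 1594.0940511289286 [469.16310741  27.62680766]
[-114.05400175   12.07816653    1.56842481] 89.86412192834325 1594.0940511285446 [469.16310728  27.62680773]
(592, 481, 3)
```

View pics/c_board.png

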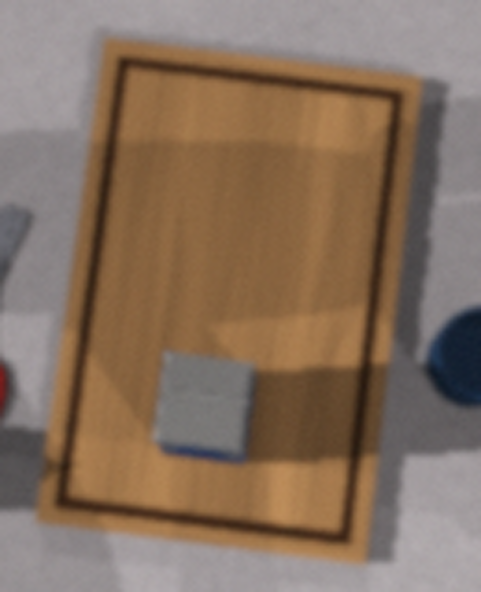

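The image agrees with the fit: the carton stands square to the board, with its fin across the board's y. In the board frame it is at about (-113, 10). The board is at (580, -1) with a yaw of -8.5°. Tipped towards board +x, it should lie from about -78 to 158 (limit 195). I'll approach behind its robot-facing side.

```bash
cat > go.py <<'E'
from bench import *
import numpy as np,sys
from scipy.spatial.transform import Rotation as R
o=get_obs();r=R.from_rotvec(o["tcp_rot"]);a=[float(x) for x in sys.argv[1:5]]  # x y z yaw(tool x, deg)
y=np.radians(a[3]);X=np.array([np.cos(y),np.sin(y),0]);Z=np.array([0,0,-1.]);G=R.from_matrix(np.c_[X,np.cross(Z,X),Z])
print("clock",o["clock"],"tcp",o["tcp_pos"].round(1),"F",o["ft_force"].round(1))
print("shift",r.inv().apply(np.array(a[:3])-o["tcp_pos"]).round(1),"turn",np.degrees((r.inv()*G).as_rotvec()).round(2))
E
python3 go.py 370 40 198 -8.5
```

```text
clock 0.1 tcp [ 235.9 -605.   213.5] F [-0.2 -0.3  0.3]
shift [ 359.3 -552.2   16.6] turn [-1.10e-01  2.00e-02  2.98e+01]
```

apply_moves --pt "20 -31 1 0 0 5 30" --pt "40 -61 2 0 0 10 30" --pt "60 -92 3 0 0 15 30" --pt "80 -123 4 0 0 20 30" --pt "100 -153 5 0 0 25 30" --pt "120 -184 6 0 0 29.8 30" --pt "140 -215 7 0 0 29.8 30" --pt "160 -245 8 0 0 29.8 30" --pt "180 -276 8 0 0 29.8 30" --pt "200 -307 9 0 0 29.8 30" --pt "220 -337 10 0 0 29.8 30" --pt "240 -368 11 0 0 29.8 30" --newtons 20

```text
clock: 1.1
tcp_pos: [325.7, -173.8, 203.2]
tcp_rot: [-3.133, 0.234, -0.0]
ft_force: [0.7, -0.4, -0.4]
finger_gap: 30.7
grip_force: 0.0
```

```bash
python3 go.py 370 40 198 -8.5
```

```text
clock 1.1 tcp [ 325.7 -173.8  203.2] F [ 0.7 -0.4 -0.4]
shift [  12.  -218.     5.2] turn [-0.01  0.   -0.05]
```

apply_moves --pt "2 -36 1 0 0 0 30" --pt "4 -72 2 0 0 0 30" --pt "6 -108 3 0 0 0 30" --pt "8 -144 4 0 0 0 30" --pt "10 -180 5 0 0 0 30" --pt "12 -205 5 0 0 0 30" --pt "12 -218 5 0 0 0 30" --pt "12 -218 5 0 0 0 30"

```text
clock: 1.77
tcp_pos: [369.8, 40.5, 198.2]
tcp_rot: [-3.133, 0.225, 0.002]
ft_force: [0.6, -1.0, 0.7]
finger_gap: 30.1
grip_force: 0.0
```

```bash
python3 go.py 428 31 198 -8.5
python3 - <<'E'
from bench import *
import cv2
s=snapshot("side")["frame"][120:280,150:350,::-1];cv2.imwrite("pics/s2.png",cv2.resize(s,None,fx=3.6,fy=3.6,interpolation=2))
E
```

```text
clock 1.7667 tcp [369.8  40.5 198.2] F [ 0.6 -1.   0.7]
shift [59.   1.   0.1] turn [-0.03  0.06  0.27]
```

View pics/s2.png

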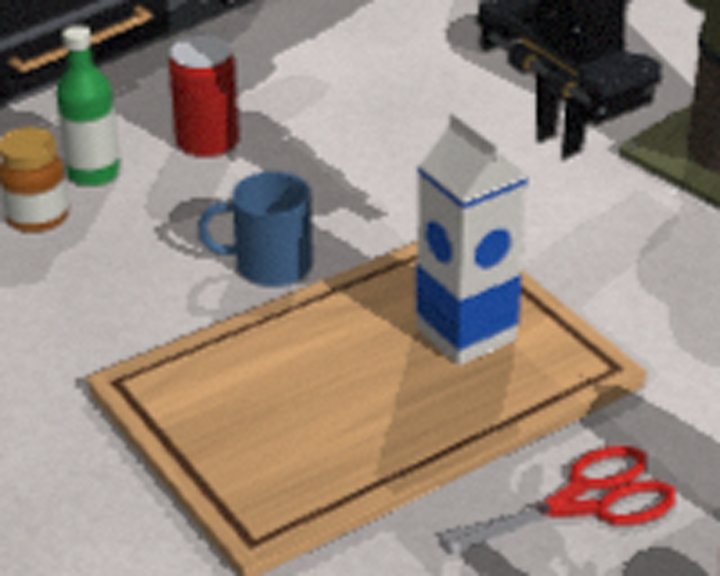

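The side view shows the fingers (about (560, 120)) behind the upright carton (470, 230), with nothing between them. I'll push slowly.

apply_moves --pt "20 1 0 0 0 0 30" --pt "38 1 0 0 0 0 30" --pt "48 1 0 0 0 0 30" --pt "52 1 0 0 0 0 30" --pt "56 1 0 0 0 0 30" --pt "60 1 0 0 0 0 30" --pt "64 1 0 0 0 0 30" --pt "68 1 0 0 0 0 30" --pt "72 1 0 0 0 0 30" --pt "76 1 0 0 0 0 30" --pt "80 1 0 0 0 0 30" --pt "80 1 0 0 0 0 30"

```text
clock: 2.82
tcp_pos: [449.6, 25.4, 198.7]
tcp_rot: [3.133, -0.233, 0.0]
ft_force: [0.3, -0.4, -0.1]
finger_gap: 29.9
grip_force: 0.0
```

Run:
```python
from bench import *
import cv2
s=snapshot("side")["frame"][120:280,150:350,::-1];cv2.imwrite("pics/s3.png",cv2.resize(s,None,fx=3.6,fy=3.6,interpolation=2))
```

```text
(no output)
```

View pics/s3.png

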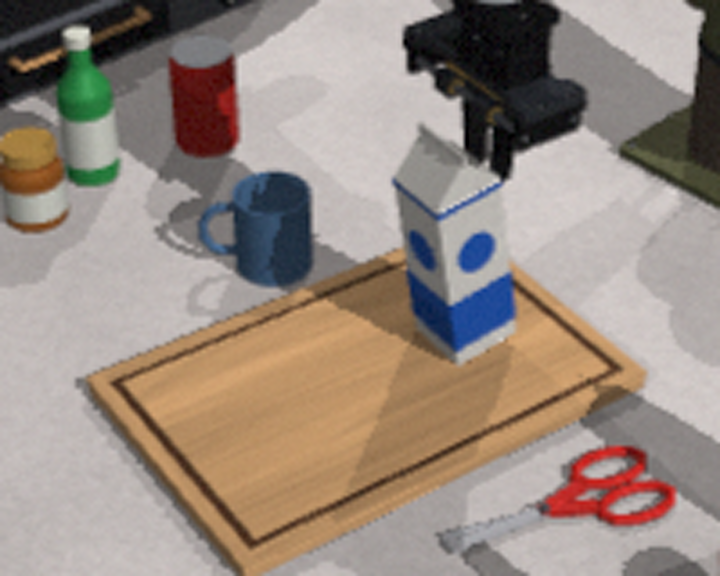

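The carton is tilting about its front lower edge, and its foot corner is still at (460, 360), so it isn't sliding. I'll keep pushing.

apply_moves --pt "4 0 0 0 0 0 30" --pt "8 0 0 0 0 0 30" --pt "12 0 0 0 0 0 30" --pt "16 0 0 0 0 0 30" --pt "20 0 0 0 0 0 30" --pt "24 0 0 0 0 0 30" --pt "28 0 0 0 0 0 30" --pt "32 0 0 0 0 0 30" --pt "36 0 0 0 0 0 30" --pt "39 0 0 0 0 0 30" --pt "42 0 0 0 0 0 30" --pt "45 0 0 0 0 0 30"

```text
clock: 3.87
tcp_pos: [493.9, 18.8, 198.6]
tcp_rot: [3.133, -0.233, -0.0]
ft_force: [-0.1, -0.7, 1.3]
finger_gap: 30.2
grip_force: 0.0
```

apply_moves --pt "2 0 0 0 0 0 30" --pt "2 0 0 0 0 0 30" --pt "2 0 0 0 0 0 30" --pt "2 0 0 0 0 0 30" --pt "2 0 0 0 0 0 30" --pt "2 0 0 0 0 0 30" --pt "2 0 0 0 0 0 30" --pt "2 0 0 0 0 0 30"

```text
clock: 4.53
tcp_pos: [495.5, 18.5, 198.7]
tcp_rot: [-3.133, 0.233, -0.0]
ft_force: [0.2, -0.9, 0.1]
finger_gap: 30.0
grip_force: 0.0
```

Run:
```python
from bench import *
from h import *
s=snapshot("side");np.savez("side3.npz",**s)
f=s["frame"][120:280,150:350,::-1];cv2.imwrite("pics/s4.png",cv2.resize(f,None,fx=3.6,fy=3.6,interpolation=2))
s=snapshot("top");np.savez("top3.npz",**s)
y=np.radians(-8.45);R=np.array([[np.cos(y),np.sin(y)],[-np.sin(y),np.cos(y)]])
for n in("side3","top3"):
    P=cloud(np.load(n+".npz")).reshape(-1,3);L=(P[:,:2]-[580,-1])@R.T
    m=(P[:,2]>30)&(P[:,2]<110)&(abs(L[:,0])<215)&(abs(L[:,1])<125);print(n,m.sum(),np.percentile(L[m],[1,50,99],axis=0).round(),np.percentile(P[m,2],[5,50,95]).round(),cv2.minAreaRect(L[m].astype(np.float32)))
```

```text
side3 1827 [[-73. -23.]
 [ 46.  36.]
 [156.  50.]] [37. 83. 93.] ((-17.499526977539062, 0.23584747314453125), (363.54144287109375, 121.2387466430664), 12.784765243530273)
top3 907 [[ 21. -27.]
 [ 84.   8.]
 [160.  43.]] [57. 89. 95.] ((8.498748779296875, -22.209068298339844), (348.8367919921875, 122.64128112792969), 11.74480152130127)
```

View pics/s4.png

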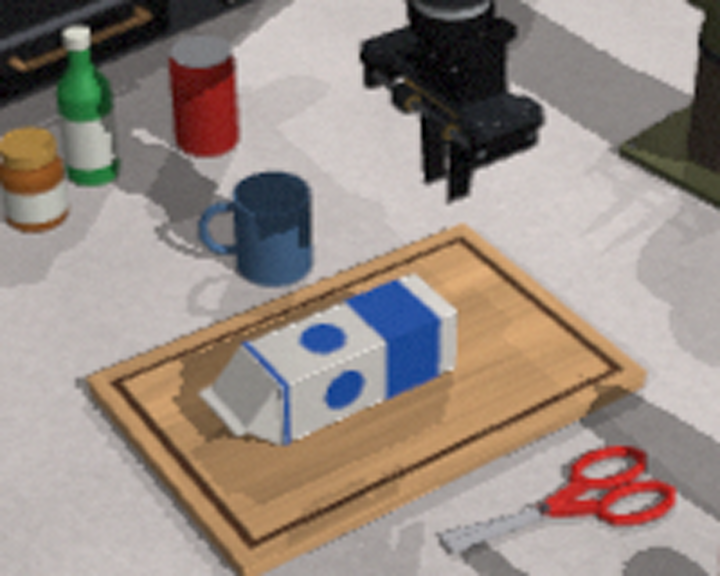

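The carton lies on its side inside the groove, at board x from -75 to 160 and y from -25 to 45. Its upper side is at z of about 90. I'll move over its middle and lower, stopping short of contact.

apply_moves --pt "25 0 0 0 0 0 30" --pt "50 -1 0 0 0 0 30" --pt "75 -1 0 0 0 0 30" --pt "95 -2 8 0 0 0 30" --pt "108 -2 25 0 0 0 30" --pt "111 -2 45 0 0 0 30" --pt "111 -2 65 0 0 0 30" --pt "111 -2 82 0 0 0 30" --pt "111 -2 94 0 0 0 30" --pt "111 -2 100 0 0 0 30" --pt "111 -2 102 0 0 0 30" --pt "111 -2 102 0 0 0 30"

```text
clock: 5.63
tcp_pos: [605.7, 4.1, 96.8]
tcp_rot: [3.133, -0.233, 0.0]
ft_force: [-0.1, 0.2, 1.3]
finger_gap: 30.0
grip_force: 0.0
```

apply_moves --pt "0 0 1 0 0 0 30" --pt "0 0 2 0 0 0 30" --pt "0 0 3 0 0 0 30" --pt "0 0 4 0 0 0 30" --pt "0 0 4 0 0 0 30"

```text
clock: 6.05
tcp_pos: [605.7, 4.1, 92.8]
tcp_rot: [3.133, -0.233, 0.001]
ft_force: [0.5, 0.6, -0.1]
finger_gap: 29.6
grip_force: 0.0
```

apply_moves --pt "0 0 0.5 0 0 0 30" --pt "0 0 1 0 0 0 30" --pt "0 0 1.5 0 0 0 30" --pt "0 0 2 0 0 0 30" --pt "0 0 2.5 0 0 0 30" --pt "0 0 2.5 0 0 0 30" --pt "0 0 2.5 0 0 0 30"

```text
clock: 6.63
tcp_pos: [605.7, 4.1, 90.3]
tcp_rot: [-3.133, 0.233, -0.0]
ft_force: [-1.6, -0.8, 1.3]
finger_gap: 29.9
grip_force: 0.7
```

apply_moves --pt "0 0 0.3 0 0 0 30" --pt "0 0 0.6 0 0 0 30" --pt "0 0 0.6 0 0 0 30" --pt "0 0 0.6 0 0 0 30"

```text
clock: 6.97
tcp_pos: [605.7, 4.1, 90.3]
tcp_rot: [3.133, -0.233, -0.0]
ft_force: [-3.1, 0.7, 5.9]
finger_gap: 30.2
grip_force: 2.7
```

apply_moves --pt "0 0 0.2 0 0 0 30" --pt "0 0 0.2 0 0 0 30" --pt "0 0 0.2 0 0 0 30" --pt "0 0 0.2 0 0 0 30" --pt "0 0 0.2 0 0 0 30" --pt "0 0 0.2 0 0 0 30"

```text
clock: 7.47
tcp_pos: [605.7, 4.1, 90.3]
tcp_rot: [3.133, -0.233, -0.0]
ft_force: [-2.5, -0.3, 5.7]
finger_gap: 30.3
grip_force: 3.1
```

Run:
```python
from bench import *
import cv2
for _ in range(3):
    s=snapshot("side");print(get_obs()["ft_force"].round(1))
f=s["frame"][120:280,150:350,::-1];cv2.imwrite("pics/s5.png",cv2.resize(f,None,fx=3.6,fy=3.6,interpolation=2))
```

```text
[-3.9 -0.3  5.8]
[-3.1 -0.4  6.7]
[-2.9  0.7  7.1]
```

View pics/s5.png

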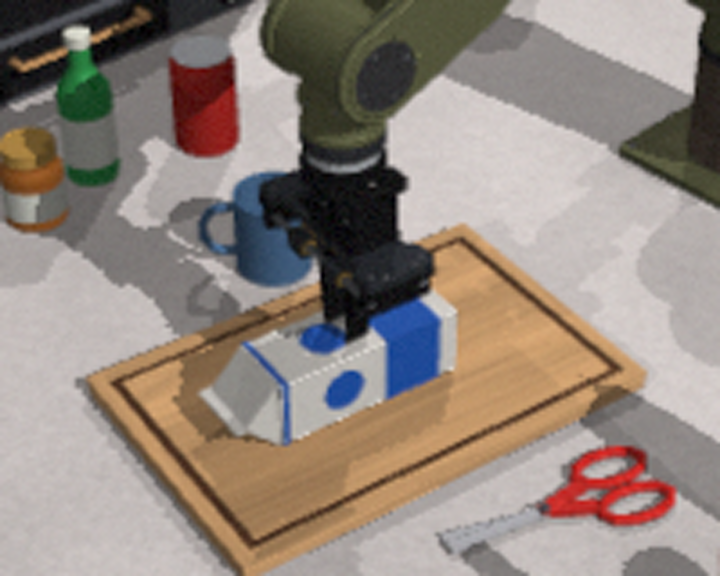

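The fingertips press at about (350, 325) on the middle of the carton with a steady 6–7 N. The carton hasn't moved and is inside the groove, and the mug and scissors haven't been touched.

```bash
python3 -c "
from bench import *
print(job_done())"
```

```text
the job is handed in; nothing more can be done
None
```

I tipped the carton over with the fingertips and handed the job in at about 7.6 s. It lies on its side inside the juice groove, held down from above with about 6–7 N, and nothing else was touched.

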